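# Clear a toppled furniture foot from the drying turntable

### The arm

A 6-joint arm with a two-finger parallel gripper is mounted at the origin on the work surface. World frame = base frame: x ahead of the robot, y to its left, z up, the work surface at z = 0. Lengths are in mm, angles in rad, forces in N, time in s.
With the tool pointing down it reaches from about 400 to 825 mm from the base axis. Payload 7 kg.
Tool frame: the origin (TCP) lies midway between the tips of the shut fingers; the grasp point (between the pads) lies 19 mm behind it (bot.tcp_to_grasp is the distance from the TCP to the grasp point, in mm); z points along the fingers, y is the line along which they close (so a half turn about z gives the same grasp; the last joint's range is limited). The gripper opens to 88 mm and grips with 3 to 60 N. Pads are 19 mm wide; open, the fingers measure 130 mm over their backs; the gripper's body (78 mm by 193 mm) begins 47 mm behind the grasp point.
Start: joints at [-0.995, 0.359, 0.012, 0, -1.224, -0.288], TCP at [191.568, -647.223, 226.561] pointing down, gripper open.
Joint ranges: [-3.07, 3.07], [-1.43, 2.12], [-1.02, 1.25], [-3.03, 1.67], [-3.05, -0], [-3.03, 3.03]. Speed limits (rad/s): [2.39, 2.39, 3.01, 3.14, 3.14, 3.14].

### API

Orientations are given as [roll, pitch, yaw] about the fixed x, y, z axes, in that order (R = Rz(yaw) Ry(pitch) Rx(roll)).
In Python, from rig import bot, imaging gives the robot as it stands.
- The arm moves only by the tool jog_arm, never from a script. Its arguments are lists of equal length, an entry for each row: "travel": the shift along the tool's x, y, z in cm, a list of three; "delta_rot": the turn, a rotation vector about the tool's x, y, z in rad, a list of three; "gripper": the finger opening in cm, from 0 to 8.76. A call has 1 to 8 rows; each row is the pose to reach, as a shift and turn from the pose commanded when the call began, along the tool's axes at that moment; what a row does not reach only later rows make up. A row lasts 1/12 s, in which the tool goes at most 41.7 mm and 7.16 degrees, less where a joint would pass 70% of its speed; a pose out of reach is approached as far as the arm can. A call with a gripper value outside its range is refused whole. The fingers move at their own pace and stop on an object; "newtons" is the grip in N (left out, the last holds). Time passes only in rows, so rows that repeat a pose let the fingers close. It gives the time, the measured TCP pose, the force, the opening and the grip force at its end, in the units of the state.
- bot.sense(): the state, without advancing time (a new reading comes with each control period).
- imaging.get_image(name): name is "scene" or "side" or "wrist"; returns a dict with "image" (420x560x3 uint8, red, green, blue), "depth" (420x560 float32, mm along the optical axis (not along the pixel's ray), 0 where there is no reading), "vertical_fov" (degrees; the focal length in pixels is half the picture's height over the tangent of half this angle, whatever the lens; pixels are square), "cx", "cy" (the principal point, pixels), "k1" (the pictures are not rectified: a ray, as slopes to the right and down, at radius r is drawn at 1 + k1 r^2 times it, then the intrinsics apply), "rvec" (rotation vector, rad) and "tvec" (3), from world to camera coordinates, as OpenCV has them; the wrist camera has in their place "hand_eye" (4x4, takes a point from camera to tool coordinates, whose origin is the TCP and whose axes are the flange's). Camera axes: x right, y down, z forward; pixel columns grow to the right and rows downward; lengths in mm; the calibration is good to about 2 mm. A picture is of the moment at which its call begins: read the wrist's pose just before it.
- bot.hand_in(): hands the job in; it is judged then, once.
Trained networks look in a picture, given as the dict that the camera call returned (one of the last four; its "shot" number tells which), for a name from the list of things; names that differ only in an ending like _2 or _b are one class to them, and where a whole thing is asked for, a point or a joint stands for the part that bears it (a point fixed in the world has none). Each returns a list of dicts, best first, with "p" (0 to 1); they miss things now and then, are a little off and sometimes report something else, mostly with a low value. They report only what shows in the picture. A call takes as long as a camera call. They do not tell look-alikes from the thing itself.
- imaging.silhouettes(picture, target): "region" (420x560 bool, what is visible of it) and "location" ([column, row] as shares, 0 to 1, of the picture: columns of its width, rows of its height, amid what is visible of it).
- imaging.landmark_of(picture, target): "location" ([column, row] as shares, 0 to 1, of the picture: columns of its width, rows of its height: a listed point, or the origin of a listed thing).
The state is a dict: "t": time; "joint_pos": joint angles; "qd": joint speeds; "joint_efforts": joint torques, N m; "tool_pos": TCP position; "orientation": TCP orientation; "force": force on the tool from outside, world axes, zero at the start; "torque": the same for the moment, N m; "gripper_width": opening from 0.0 (shut) to 1.0 (fully open); "finger_force": force on a finger pad.
Only numpy, scipy, OpenCV 4.12 (cv2) and the standard library are available. Lean on these libraries where they do the work, as an engineer would, in place of code of your own. Each camera call takes 0.05 s, during which the arm holds its last target. There are 200 camera calls.

### The job

Switch the drying lamp off at its lever, then lift the toppled furniture foot off the free-turning turntable from under the lamp and lay it gently on its side in the red rework tray. Leave the two other feet standing on the turntable, do not set the turntable whirling, and do not knock the lamp or the varnish tin.

Things in the scene. Friction and masses are not known exactly. Their poses are not given: they have to be found in the camera images.
- turntable: Fixed foot of the finishing turntable, a dark steel disc 170 mm across. Origin: on the bench, on the turning axis. Its x axis points from the lamp's half to the open half, roughly to the robot's left, z up. On it a plywood disc turns freely: radius 130 mm, 15 mm thick, its flat rimless top 45 mm above the bench.
- disc (a joint): Angle of the plywood disc in rad about the vertical axis (a red mark on its edge turns with it). Nearly frictionless bearing with no end stops and no brake: any sideways touch on the disc or on what stands on it turns it.
- lamp: Drying lamp bar on one post over the right-hand half of the turntable, fixed. Same origin and axes as turntable. Bar along y from y = -175 to +105 mm, x -75 to -35 mm, 188 to 220 mm above the bench; post 20 mm square at x = -55, y = -165 mm on an 8 mm plate. It stops a gripper coming straight down on the toppled foot; one tilted about 40 degrees, its body leaning out to -x, passes beneath.
- toppled_foot: Furniture foot lying on its side on the disc, under the bar, 84 mm long: 34 mm square wooden block from x = -42 to +10 mm, 24 mm neck to +16, blue round bun (34 mm across) to +42. Origin: middle of its length, on the underside as it lies at the start. x runs along it to the bun, roughly to the robot's left; z up at the start. About 60 g, mass centre about 6 mm from the origin towards the block.
- toppled_mid (a point): Point at the middle of the toppled foot's length, on its own axis, 17 mm above the surface it lies on.
- standing_foot_a: Another foot of the same shape standing on its square end on the open (+x) half of the disc, blue bun up, 84 mm tall. Origin: centre of its underside, z up along it.
- standing_foot_b: The second standing foot, same as standing_foot_a.
- tray: Red open rework tray fixed to the bench, 170 mm (its x) by 150 mm (its y) outside, 25 mm high, walls and floor 5 mm thick. Origin: centre of its underside; its inner floor is 5 mm above. It stands to the left or the right of the turntable.
- switch_box: Grey box of the lamp switch fixed to the bench on the other side, 110 mm (x) by 75 mm (y), 50 mm high. Origin: centre of its underside. The lever's pivot is at the centre of its top, pivot axis along the box's y.
- switch (a joint): Lever of the lamp switch, rad: 0 = on, leaning 0.55 rad (32 degrees) from upright towards the box's -x side (green dot, nearer the robot); 1.1 = off, leaning equally far to its +x side (red dot). Over-centre: once past upright (0.55) it falls to the nearer stop by its own weight and stays there. A push of about 1 N on its ball moves it.
- switch_tip (a point): Centre of the red ball (22 mm across) on the lever's end, 75 mm from the pivot.
- varnish_tin: Loose yellow-labelled varnish tin, 80 mm across, 100 mm high, standing on the bench beyond the turntable. Origin: centre of its underside.
Things that resemble listed ones, but are neither listed nor needed, are in the scene too. What is shaped like the toppled_foot but purple is not meant.

How it is judged (in metres and radians):
On the way, in this order (a step that is already met when the one before it is completed fails the run):
1. the lamp is switched off (lever beyond 0.95 rad) while the toppled foot still lies on the disc, moved less than 30 mm (value of joint switch above 0.95 rad and distance of toppled_mid from where it was at the start of the episode below 0.03 m), for 0.2 s.
2. with the lamp off, the foot is lifted: held by the fingers, its middle more than 90 mm above the bench (value of joint switch above 0.95 rad and height (world z) of toppled_mid above 0.09 m and contact force between the fingers and toppled_foot above 0.5 N), for 0.2 s.
At the end, for the whole second after the job is handed in: Toppled foot at rest on its side in the tray (level within 10 deg, middle 12-32 mm above tray underside), lever beyond 0.95 rad, both other feet upright (0.1 rad) and at rest on the disc within 125 mm of its axis, disc below 0.5 rad/s, tin moved under 30 mm (x of toppled_mid in the frame of tray between -0.075 and 0.075 m and y of toppled_mid in the frame of tray between -0.065 and 0.065 m and z of toppled_mid in the frame of tray between 0.012 and 0.032 m and angle between toppled_foot's own x axis and vertical between 1.4 and 1.74 rad and linear speed of toppled_foot below 0.03 m/s and value of joint switch above 0.95 rad and angle between each of standing_foot_a, standing_foot_b's own z axis and vertical below 0.1 rad and horizontal distance between each of standing_foot_a, standing_foot_b and turntable below 0.125 m and height (world z) of standing_foot_a between 0.038 and 0.055 m and linear speed of each of standing_foot_a, standing_foot_b below 0.05 m/s and height (world z) of standing_foot_b between 0.038 and 0.055 m and velocity of joint disc between -0.5 and 0.5 rad/s and distance of varnish_tin from where it was at the start of the episode below 0.03 m); the robot touches nothing.
It fails at once if a standing foot is tipped by more than 0.35 rad (angle between any of standing_foot_a, standing_foot_b's own z axis and vertical above 0.35 rad).
It fails at once if the turntable is set whirling (faster than 2 rad/s) (velocity of joint disc above 2 rad/s or velocity of joint disc below -2 rad/s).
It fails at once if the foot is dropped or thrown (faster than 0.6 m/s while not in the fingers) (linear speed of toppled_foot above 0.6 m/s and contact force between the fingers and toppled_foot below 0.05 N).
It fails at once if the lamp is knocked (more than 8 N) (contact force between lamp and anything else above 8 N).
It fails at once if the varnish tin is knocked away (more than 30 mm) (distance of varnish_tin from where it was at the start of the episode above 0.03 m).
It also fails if it takes over 67 s, if anything falls off the work surface, if the arm or the gripper's body presses on something with over 40 N, if the wrist force passes 120 N, or if a joint passes its speed limit or range.

## Working session

There is one attempt and no reset: what is moved stays moved. The work goes in short steps, Python scripts to look and compute and a tool call to move; the robot and the scene stay as the last step left them, time stands still between calls to the robot, and variables do not carry over. Pictures are saved under pics/ and viewed, at most 10 in all, crops included, and the job is handed in when it is done.

Besides the shell and the picture viewer there is one more tool, called after "Emit:" as name(argument=value, ...) on one line, values as JSON. jog_arm: Moves the arm, as the interface text tells. Its arguments: {"type":"object","properties":{"travel":{"type":"array"},"delta_rot":{"type":"array"},"gripper":{"type":"array"},"newtons":{"type":"number"}},"required":["travel","delta_rot","gripper"]}

```bash
mkdir -p pics; ls; cat > h.py <<'E'
import numpy as np, cv2
from scipy.spatial.transform import Rotation as R
from rig import bot, imaging
def K(p):
    h,w=p["image"].shape[:2]; f=h/2/np.tan(np.radians(p["vertical_fov"])/2)
    return np.array([[f,0,p["cx"]],[0,f,p["cy"]],[0,0,1.]])
def slopes(p,uv):
    d=np.array([p["k1"],0,0,0,0.])
    return cv2.undistortPoints(np.array(uv,float).reshape(-1,1,2),K(p),d).reshape(-1,2)
def cam2w(p,X,s=None):
    if "rvec" in p:
        Rm=cv2.Rodrigues(np.array(p["rvec"],float))[0]; return (X-np.array(p["tvec"]).ravel())@Rm
    H=np.array(p["hand_eye"]); X=X@H[:3,:3].T+H[:3,3]
    return X@R.from_euler("xyz",s["orientation"]).as_matrix().T+np.array(s["tool_pos"])
def cloud(p,mask,s=None):
    v,u=np.nonzero(mask&(p["depth"]>0)); z=p["depth"][v,u]
    n=slopes(p,np.c_[u,v]); return cam2w(p,np.c_[n*z[:,None],z],s)
def onplane(p,uv,zw,s=None):
    n=slopes(p,uv); o=cam2w(p,np.zeros((1,3)),s); d=cam2w(p,np.c_[n,np.ones(len(n))],s)-o
    return o+d*((zw-o[:,2:])/d[:,2:])
def save(p,n): cv2.imwrite("pics/"+n,p["image"][:,:,::-1])
E
cat > a.py <<'E'
from h import *
s=bot.sense(); print(s["tool_pos"],s["orientation"],s["t"])
ims=[]
for n in ["scene","side"]:
    p=imaging.get_image(n); ims.append(p["image"])
    for t in ["turntable","lamp","toppled_foot","toppled_mid","standing_foot_a","tray","switch_box","switch_tip","varnish_tin"]:
        L=imaging.landmark_of(p,t); S=imaging.silhouettes(p,t)
        print(n,t,[(np.round(np.array(l["location"])*[560,420]),round(l["p"],2)) for l in L[:4]])
        for q in S[:4]:
            c=cloud(p,q["region"]); print("   sil",np.round(np.array(q["location"])*[560,420]),round(q["p"],2),np.round(np.median(c,0)) if len(c) else None, np.round(np.percentile(c,[3,97],axis=0)).tolist() if len(c) else None)
    save(p,n+"0.png")
E
python3 a.py
```

```text
pics
[ 191.45126184 -646.77629832  225.61691832] [ 3.13993532e+00 -1.30425072e-04 -2.85388458e+00] 0.0
scene turntable [(array([256., 244.]), 0.79)]
scene lamp []
   sil [188. 218.] 0.57 [703. -72. 216.] [[500.0, -122.0, 7.0], [788.0, -40.0, 221.0]]
scene toppled_foot [(array([232., 227.]), 0.61)]
   sil [227. 222.] 0.58 [601. -68.  77.] [[581.0, -106.0, 52.0], [612.0, -26.0, 80.0]]
scene toppled_mid [(array([225., 220.]), 0.71), (array([248., 142.]), 0.42), (array([257., 243.]), 0.37)]
   sil [225. 224.] 0.64 [601. -68.  77.] [[580.0, -106.0, 51.0], [612.0, -26.0, 80.0]]
scene standing_foot_a [(array([257., 275.]), 0.86), (array([290., 218.]), 0.74)]
   sil [292. 207.] 0.84 [531.  46.  96.] [[507.0, 22.0, 49.0], [541.0, 61.0, 129.0]]
scene tray [(array([140., 177.]), 0.63), (array([224., 220.]), 0.6)]
   sil [136. 176.] 0.62 [ 541. -360.    5.] [[454.0, -440.0, 1.0], [629.0, -273.0, 25.0]]
scene switch_box [(array([432., 280.]), 0.92), (array([258., 243.]), 0.33)]
   sil [439. 272.] 0.93 [525. 347.  50.] [[466.0, 312.0, 10.0], [568.0, 385.0, 118.0]]
scene switch_tip [(array([453., 2
[... 1253 characters left out ...]
  46.  89.] [[650.0, -23.0, 44.0], [685.0, 51.0, 129.0]]
side tray [(array([293., 162.]), 0.64)]
   sil [297. 165.] 0.93 [ 514. -337.    6.] [[448.0, -419.0, 1.0], [627.0, -268.0, 25.0]]
side switch_box [(array([242., 366.]), 0.75)]
   sil [240. 358.] 0.68 [505. 366.  49.] [[458.0, 319.0, 8.0], [561.0, 390.0, 116.0]]
side switch_tip [(array([262., 327.]), 0.85), (array([247., 227.]), 0.24)]
   sil [249. 223.] 0.69 [580.  30.  44.] [[470.0, -117.0, 33.0], [687.0, 113.0, 46.0]]
   sil [256. 333.] 0.66 [481. 353. 101.] [[464.0, 343.0, 52.0], [511.0, 358.0, 124.0]]
side varnish_tin [(array([152., 316.]), 0.85)]
   sil [145. 295.] 0.63 [692. 305.  82.] [[666.0, 258.0, 8.0], [733.0, 323.0, 100.0]]
```

View pics/scene0.png

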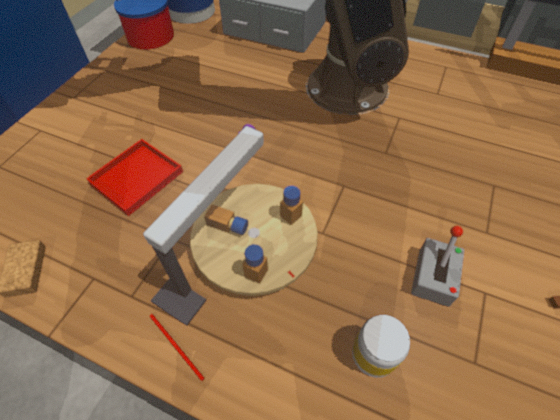

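View pics/side0.png

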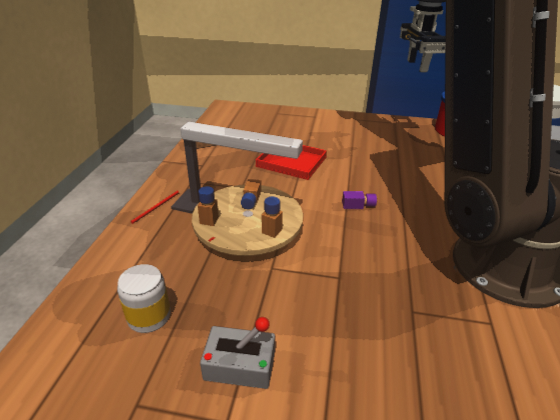

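Candidates for the toppled foot are:
- the wood and blue foot under the bar, at scene (228,222) and side (250,196)
- the purple one on the bench, at side (358,200)

The foot lying on the disc under the lamp is the one meant, because the other is purple and on the bench. The lever at scene (456,232) leans to the green dot, towards the robot. I'll confirm with a crop and measure.

```bash
cat > b.py <<'E'
from h import *
C={}
def rect(P): 
    r=cv2.minAreaRect(P[:,:2].astype(np.float32)); return np.round(r[0],1),np.round(r[1],1),round(r[2],1)
for n in ["scene","side"]:
    p=imaging.get_image(n)
    if n=="scene": cv2.imwrite("pics/crop.png",cv2.resize(p["image"][180:300,180:330,::-1],(750,600),interpolation=cv2.INTER_CUBIC))
    for t in ["toppled_foot","standing_foot_a","tray","switch_box","switch_tip","varnish_tin","lamp"]:
        for q in imaging.silhouettes(p,t)[:3]:
            if q["p"]>.5: C.setdefault(t,[]).append((n,cloud(p,q["region"]),np.array(q["location"])*[560,420]))
    allc=cloud(p,np.ones((420,560),bool))
    d=allc[(abs(allc[:,2]-45)<4)&(allc[:,0]>440)&(allc[:,0]<740)&(allc[:,1]>-160)&(allc[:,1]<160)]
    r=cv2.minEnclosingCircle(d[:,:2].astype(np.float32)); print(n,"disc",r, np.median(d[:,2]))
    a=allc[(allc[:,2]>85)&(allc[:,2]<135)&(np.hypot(allc[:,0]-590,allc[:,1]-5)<130)&(allc[:,1]>0)]
    for lo in (0,1):
        g=a[(a[:,0]>600)==bool(lo)]; g=g[g[:,2]>122]; print(n,"bun",np.round(np.median(g,0)),len(g))
    b=allc[(allc[:,2]>45)&(allc[:,2]<55)&(abs(allc[:,1]-350)<70)&(abs(allc[:,0]-520)<80)]; print(n,"boxtop",rect(b))
    b=allc[(allc[:,2]>20)&(allc[:,2]<30)&(abs(allc[:,1]+355)<110)&(abs(allc[:,0]-541)<110)]; print(n,"trayrim",rect(b))
    b=allc[(allc[:,2]>105)&(allc[:,2]<130)&(abs(allc[:,1]-350)<40)&(abs(allc[:,0]-490)<50)]; print(n,"ball",np.round(np.percentile(b,[2,50,98],axis=0)).tolist())
    b=allc[(allc[:,2]>212)&(allc[:,2]<228)&(abs(allc[:,1]+80)<70)&(abs(allc[:,0]-640)<180)]; print(n,"bar",rect(b))
    b=allc[(allc[:,2]>52)&(allc[:,2]<86)&(allc[:,1]<-15)&(allc[:,1]>-120)&(abs(allc[:,0]-597)<40)]
    print(n,"foot",rect(b),np.round(np.percentile(b,[1,99],axis=0)).tolist())
    for y in range(-105,-20,10):
        g=b[abs(b[:,1]-y)<5]; print("   ",y,np.round(np.percentile(g,[3,97],axis=0)[:,[0,2]]).tolist(),len(g)) if len(g) else 0
E
python3 b.py
```

```text
scene disc ((605.7621459960938, -17.075302124023438), 146.18780517578125) 44.52591993989479
scene bun [523.  43. 128.] 212
scene bun [670.  34. 128.] 276
scene boxtop (array([512.8, 350.4]), array([110.2,  76.4]), 3.2)
scene trayrim (array([ 539.9, -357.3]), array([154.5, 170.9]), 75.6)
scene ball [[466.0, 338.0, 106.0], [478.0, 347.0, 120.0], [483.0, 358.0, 126.0]]
scene bar (array([616.4, -70.1]), array([ 41.1, 279. ]), 82.4)
scene foot (array([594.5, -68.2]), array([36.1, 85.5]), 1.8) [[579.0, -109.0, 54.0], [613.0, -26.0, 81.0]]
    -105 [[581.0, 55.0], [613.0, 80.0]] 90
    -95 [[580.0, 56.0], [613.0, 80.0]] 98
    -85 [[580.0, 58.0], [612.0, 80.0]] 95
    -75 [[579.0, 55.0], [612.0, 80.0]] 96
    -65 [[580.0, 56.0], [612.0, 80.0]] 95
    -55 [[580.0, 54.0], [611.0, 80.0]] 91
    -45 [[584.0, 61.0], [611.0, 79.0]] 75
    -35 [[582.0, 60.0], [610.0, 79.0]] 80
    -25 [[582.0, 55.0], [609.0, 79.0]] 79
side disc ((605.8538208007812, -18.47360610961914), 149.2155303955078) 44.180223490253766
side bun [518.  47. 128.] 143
side bun [666.  37. 128.] 132
side boxtop (array([511.5, 351.4]), array([110.3,  76.7]), 2.3)
side trayrim (array([ 537.3, -356.4]), array([156.1, 169.3]), 75.5)
side ball [[463.0, 343.0, 109.0], [471.0, 353.0, 120.0], [482.0, 359.0, 124.0]]
side bar (array([614.4, -70. ]), array([ 43. , 279.4]), 82.7)
side foot (array([592.7, -67.3]), array([33.9, 87.7]), 1.5) [[576.0, -110.0, 53.0], [609.0, -25.0, 80.0]]
    -105 [[578.0, 55.0], [609.0, 79.0]] 31
    -95 [[577.0, 63.0], [609.0, 80.0]] 36
    -85 [[576.0, 63.0], [609.0, 80.0]] 38
    -75 [[576.0, 58.0], [609.0, 79.0]] 42
    -65 [[576.0, 57.0], [608.0, 79.0]] 57
    -55 [[576.0, 60.0], [607.0, 79.0]] 32
    -45 [[576.0, 64.0], [607.0, 78.0]] 31
    -35 [[577.0, 56.0], [605.0, 78.0]] 46
    -25 [[576.0, 53.0], [606.0, 76.0]] 105
```

View pics/crop.png

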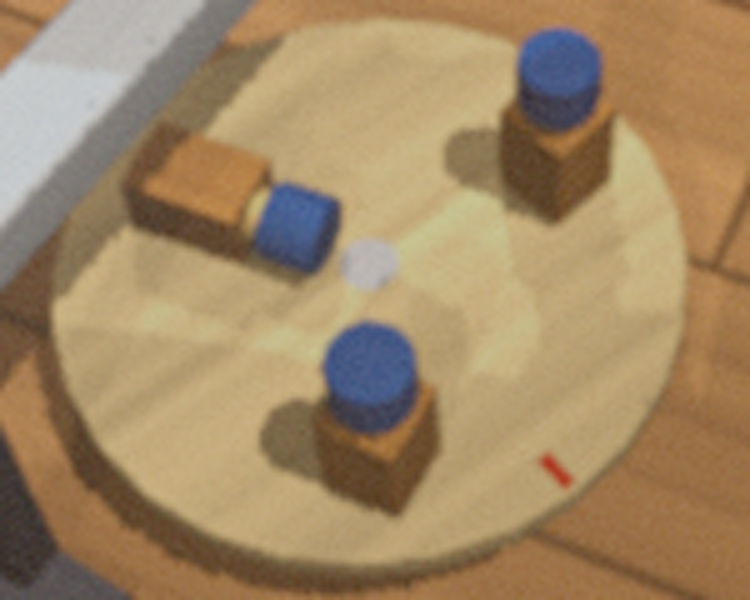

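The crop confirms it: a wooden block with a blue bun lies partly under the bar, its bun towards the disc centre, at scene (228,222). I'll move to the lever first, high enough to clear the lamp.

Emit:
jog_arm(travel=[[-37.5, 25.1, -11.3], [-37.5, 25.1, -11.3], [-37.5, 25.1, -11.3], [-37.5, 25.1, -11.3], [-37.5, 25.1, -11.3], [-37.5, 25.1, -11.3], [-37.5, 25.1, -11.3], [-37.5, 25.1, -11.3]], delta_rot=[[0, 0, -1.283], [0, 0, -1.283], [0, 0, -1.283], [0, 0, -1.283], [0, 0, -1.283], [0, 0, -1.283], [0, 0, -1.283], [0, 0, -1.283]], gripper=[0, 0, 0, 0, 0, 0, 0, 0], newtons=10)

```text
t: 3.37
tool_pos: [399.0, -396.8, 308.4]
orientation: [-3.141, -0.0, -1.848]
force: [1.6, -0.1, -1.2]
gripper_width: 0.452
finger_force: 0.0
```

```bash
cat > g.py <<'E'
# usage: g.py x y z roll pitch yaw -> travel cm, delta_rot
import sys; from h import *
s=bot.sense(); v=list(map(float,sys.argv[1:]))
Rc=R.from_euler("xyz",s["orientation"]); Rt=R.from_euler("xyz",v[3:])
print(np.round(Rc.inv().apply(np.array(v[:3])-s["tool_pos"])/10,2).tolist(), np.round((Rc.inv()*Rt).as_rotvec(),3).tolist(), np.round(s["tool_pos"],1),np.round(s["orientation"],3),np.round(s["joint_pos"],2))
E
python3 g.py 440 60 330 3.1416 0 -1.5708
```

```text
[-45.06, 8.54, -2.17] [-0.001, -0.0, -0.277] [ 399.  -396.8  308.4] [-3.141 -0.    -1.848] [-0.43  0.13 -0.11  0.   -1.33  0.16]
```

Emit:
jog_arm(travel=[[-45.1, 8.5, -2.2], [-45.1, 8.5, -2.2], [-45.1, 8.5, -2.2], [-45.1, 8.5, -2.2], [-45.1, 8.5, -2.2], [-45.1, 8.5, -2.2], [-45.1, 8.5, -2.2], [-45.1, 8.5, -2.2]], delta_rot=[[0, 0, -0.277], [0, 0, -0.277], [0, 0, -0.277], [0, 0, -0.277], [0, 0, -0.277], [0, 0, -0.277], [0, 0, -0.277], [0, 0, -0.277]], gripper=[0, 0, 0, 0, 0, 0, 0, 0])

```text
t: 4.03
tool_pos: [429.9, -65.2, 324.1]
orientation: [-3.14, 0.0, -1.577]
force: [1.5, 0.1, -0.6]
gripper_width: 0.006
finger_force: 0.0
```

```bash
python3 g.py 425 349 200 3.1416 0 -1.5708
```

```text
[-41.41, 0.76, 12.43] [-0.001, 0.0, -0.006] [429.9 -65.2 324.1] [-3.14   0.    -1.577] [ 0.31 -0.11 -0.31 -0.   -1.36 -0.31]
```

Emit:
jog_arm(travel=[[-41.4, 0.8, 12.4], [-41.4, 0.8, 12.4], [-41.4, 0.8, 12.4], [-41.4, 0.8, 12.4], [-41.4, 0.8, 12.4], [-41.4, 0.8, 12.4], [-41.4, 0.8, 12.4], [-41.4, 0.8, 12.4]], delta_rot=[[0, 0, 0], [0, 0, 0], [0, 0, 0], [0, 0, 0], [0, 0, 0], [0, 0, 0], [0, 0, 0], [0, 0, 0]], gripper=[0, 0, 0, 0, 0, 0, 0, 0])

```text
t: 4.7
tool_pos: [425.5, 254.3, 227.8]
orientation: [-3.141, 0.001, -1.576]
force: [1.4, 0.1, -0.6]
gripper_width: 0.007
finger_force: 0.0
```

```bash
python3 g.py 425 349 105 3.1416 0 -1.5708
```

```text
[-9.46, 0.11, 12.29] [-0.001, 0.001, -0.005] [425.5 254.3 227.8] [-3.141e+00  1.000e-03 -1.576e+00] [ 0.94  0.06 -0.37  0.   -1.14 -0.94]
```

Emit:
jog_arm(travel=[[-9.5, 0.1, 12.3], [-9.5, 0.1, 12.3], [-9.5, 0.1, 12.3], [-9.5, 0.1, 12.3], [-9.5, 0.1, 12.3], [-9.5, 0.1, 12.3], [-9.5, 0.1, 12.3]], delta_rot=[[0, 0, 0], [0, 0, 0], [0, 0, 0], [0, 0, 0], [0, 0, 0], [0, 0, 0], [0, 0, 0]], gripper=[0, 0, 0, 0, 0, 0, 0])

```text
t: 5.28
tool_pos: [425.8, 347.2, 105.4]
orientation: [-3.141, -0.0, -1.576]
force: [-0.7, 0.1, 0.5]
gripper_width: 0.002
finger_force: 0.0
```

Emit:
jog_arm(travel=[[0, -1.2, 0], [0, -2.4, 0], [0, -3.6, 0], [0, -4.8, 0], [0, -6.0, 0], [0, -7.0, 0], [0, -8.0, 0], [0, -8.5, 0]], delta_rot=[[0, 0, 0], [0, 0, 0], [0, 0, 0], [0, 0, 0], [0, 0, 0], [0, 0, 0], [0, 0, 0], [0, 0, 0]], gripper=[0, 0, 0, 0, 0, 0, 0, 0])

```text
t: 5.95
tool_pos: [512.2, 346.4, 104.6]
orientation: [-3.142, -0.0, -1.578]
force: [-0.0, 0.4, -0.6]
gripper_width: 0.008
finger_force: 0.0
```

```bash
cat > c.py <<'E'
from h import *
p=imaging.get_image("side"); cv2.imwrite("pics/sw.png",cv2.resize(p["image"][250:420,150:350,::-1],(600,510)))
a=cloud(p,np.ones((420,560),bool)); b=a[(a[:,2]>105)&(a[:,2]<127)&(abs(a[:,1]-350)<20)&(abs(a[:,0]-550)<20)]; print(len(b), np.median(b,0) if len(b) else 0)
E
python3 c.py; python3 g.py 440 349 180 3.1416 0 -1.5708
```

```text
174 [542.42875578 356.62684743 122.01531235]
[-0.2, 7.24, -7.55] [-0.0, -0.0, -0.007] [512.4 346.5 104.5] [-3.141 -0.    -1.578] [ 0.91  0.37 -0.27  0.   -0.93 -0.92]
```

View pics/sw.png

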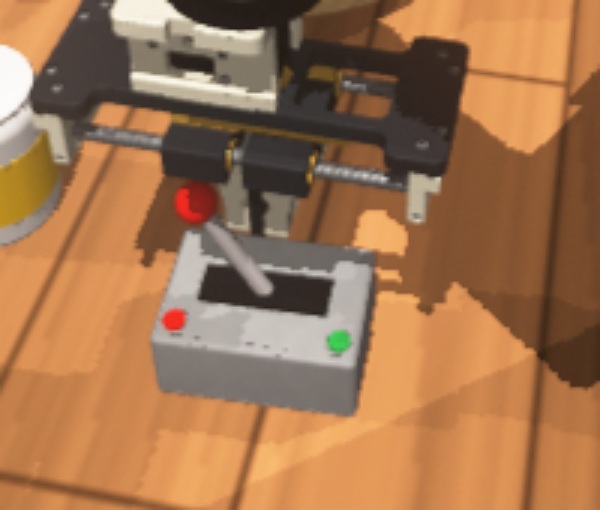

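The lever is off: the ball at crop (195,200) lies on the red-dot side. Next I retreat and cross over high.

Emit:
jog_arm(travel=[[0, 3, 0], [0, 6, -3], [0, 7, -7], [0, 7.5, -11], [0, 8, -15], [0, 8, -19], [0, 8, -23], [0, 8, -23.5]], delta_rot=[[0, 0, 0], [0, 0, 0], [0, 0, 0], [0, 0, 0], [0, 0, 0], [0, 0, 0], [0, 0, 0], [0, 0, 0]], gripper=[0, 0, 0, 0, 0, 0, 0, 0])

```text
t: 6.67
tool_pos: [432.4, 348.6, 348.2]
orientation: [-3.133, 0.008, -1.576]
force: [0.9, 0.7, 1.4]
gripper_width: 0.006
finger_force: 0.0
```

Emit:
jog_arm(travel=[[33, 0, 0], [33, 0, 0], [33, 0, 0], [33, 0, 0], [33, 0, 0], [33, 0, 0], [33, 0, 0], [33, 0, 0]], delta_rot=[[0, 0, 0], [0, 0, 0], [0, 0, 0], [0, 0, 0], [0, 0, 0], [0, 0, 0], [0, 0, 0], [0, 0, 0]], gripper=[0, 0, 0, 0, 0, 0, 0, 0])

```text
t: 7.33
tool_pos: [427.7, 15.2, 340.0]
orientation: [-3.141, 0.001, -1.576]
force: [0.7, -0.8, -0.7]
gripper_width: 0.009
finger_force: 0.0
```

Emit:
jog_arm(travel=[[33, 0, 0], [33, 0, 0], [33, 0, 0], [33, 0, 0], [33, 0, 0], [33, 0, 0], [33, 0, 0], [33, 0, 0]], delta_rot=[[0, 0, 0], [0, 0, 0], [0, 0, 0], [0, 0, 0], [0, 0, 0], [0, 0, 0], [0, 0, 0], [0, 0, 0]], gripper=[0, 0, 0, 0, 0, 0, 0, 0])

```text
t: 8.0
tool_pos: [425.9, -315.0, 339.7]
orientation: [-3.141, 0.0, -1.577]
force: [1.2, 0.9, 0.1]
gripper_width: 0.005
finger_force: 0.0
```

```bash
cat > t.py <<'E'
# usage: t.py x y z tiltdeg yawdeg
import sys; from h import *
s=bot.sense(); v=list(map(float,sys.argv[1:]))
Rc=R.from_euler("xyz",s["orientation"]); Rt=R.from_euler("xyz",[np.pi,0,np.radians(v[4])])*R.from_rotvec([0,-np.radians(v[3]),0])
print(np.round(Rc.inv().apply(np.array(v[:3])-s["tool_pos"])/10,2).tolist(), np.round((Rc.inv()*Rt).as_rotvec(),3).tolist(), np.round(s["tool_pos"],1),np.round(s["orientation"],3),np.round(s["joint_pos"],2),s["gripper_width"],np.round(s["force"],1),s["t"])
E
python3 t.py 560 -260 260 40 -87.8
```

```text
[-5.59, -13.37, 7.97] [-0.016, -0.698, -0.043] [ 425.9 -315.   339.7] [-3.141  0.    -1.577] [-0.27  0.06 -0.11 -0.   -1.39  0.26] 0.004763349351574016 [1.2 0.9 0.1] 8.0
```

Emit:
jog_arm(travel=[[-5.6, -13.4, 8.0], [-5.6, -13.4, 8.0], [-5.6, -13.4, 8.0], [-5.6, -13.4, 8.0], [-5.6, -13.4, 8.0], [-5.6, -13.4, 8.0], [-5.6, -13.4, 8.0], [-5.6, -13.4, 8.0]], delta_rot=[[-0.016, -0.698, -0.043], [-0.016, -0.698, -0.043], [-0.016, -0.698, -0.043], [-0.016, -0.698, -0.043], [-0.016, -0.698, -0.043], [-0.016, -0.698, -0.043], [-0.016, -0.698, -0.043], [-0.016, -0.698, -0.043]], gripper=[8.7, 8.7, 8.7, 8.7, 8.7, 8.7, 8.7, 8.7])

```text
t: 8.67
tool_pos: [560.8, -258.9, 257.4]
orientation: [3.137, 0.699, -1.537]
force: [-0.3, 0.3, 0.9]
gripper_width: 0.551
finger_force: 0.0
```

```bash
python3 t.py 597 -150 156 40 -87.8; python3 - <<'E'
from h import *
p=imaging.get_image("scene"); a=cloud(p,np.ones((420,560),bool))
b=a[(a[:,2]>52)&(a[:,2]<86)&(a[:,1]<-15)&(a[:,1]>-120)&(abs(a[:,0]-597)<40)]
r=cv2.minAreaRect(b[:,:2].astype(np.float32)); print(r,np.round(np.percentile(b,[1,99],axis=0)).tolist())
E
```

```text
[-1.71, -4.05, 14.67] [0.002, 0.001, -0.004] [ 560.8 -258.9  257.4] [ 3.137  0.699 -1.537] [-0.51  0.52  0.38 -0.6  -1.8   0.52] 0.5510424259967671 [-0.3  0.3  0.9] 8.6667
((594.8095092773438, -67.91569519042969), (35.569461822509766, 85.03239440917969), 1.7078368663787842) [[579.0, -109.0, 53.0], [613.0, -26.0, 80.0]]
```

Emit:
jog_arm(travel=[[-0.4, -1, 3.5], [-0.8, -2, 7], [-1.2, -3, 10.5], [-1.7, -4, 14.7], [-1.7, -4, 14.7], [-1.7, -4, 14.7], [-1.7, -4, 14.7]], delta_rot=[[0, 0, 0], [0, 0, 0], [0, 0, 0], [0, 0, 0], [0, 0, 0], [0, 0, 0], [0, 0, 0]], gripper=[8.7, 8.7, 8.7, 8.7, 8.7, 8.7, 8.7])

```text
t: 9.3
tool_pos: [597.1, -148.1, 160.1]
orientation: [-3.139, 0.695, -1.527]
force: [0.2, 0.2, 1.0]
gripper_width: 0.991
finger_force: 0.0
```

```bash
python3 - <<'E'
from h import *
s=bot.sense(); p=imaging.get_image("wrist"); save(p,"w.png"); a=cloud(p,np.ones((420,560),bool),s)
b=a[(a[:,2]>52)&(a[:,2]<86)&(a[:,1]<-15)&(a[:,1]>-120)&(abs(a[:,0]-597)<40)]
r=cv2.minAreaRect(b[:,:2].astype(np.float32)); print(len(b),r,np.round(np.percentile(b,[1,50,99],axis=0)).tolist())
E
python3 t.py 594 -65.3 55 40 -87.8
```

```text
2754 ((594.5153198242188, -71.54124450683594), (34.005985260009766, 84.54043579101562), 1.4688977003097534) [[579.0, -113.0, 53.0], [595.0, -99.0, 78.0], [612.0, -32.0, 80.0]]
[0.33, 0.02, 13.45] [-0.001, -0.003, 0.003] [ 597.3 -148.9  160.4] [-3.138  0.695 -1.528] [-0.36  0.54  0.19 -0.63 -1.54  0.52] 0.9879456182799908 [0.7 0.1 1. ] 9.35
```

View pics/w.png

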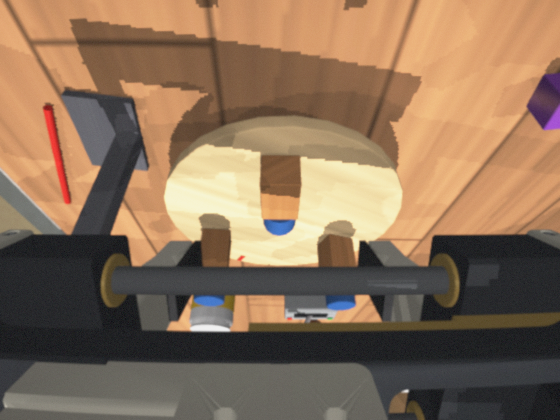

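The wrist view shows the foot at (280,190), centred between the fingers, with the bar clear of the path. I'm going in along the tool axis.

Emit:
jog_arm(travel=[[0.1, 0, 3], [0.2, 0, 6], [0.3, 0, 9], [0.4, 0, 11], [0.4, 0, 12.4], [0.45, 0, 13.3], [0.45, 0, 13.3], [0.45, 0, 13.3]], delta_rot=[[0, 0, 0], [0, 0, 0], [0, 0, 0], [0, 0, 0], [0, 0, 0], [0, 0, 0], [0, 0, 0], [0, 0, 0]], gripper=[8.7, 8.7, 8.7, 8.7, 8.7, 8.7, 8.7, 8.7])

```text
t: 10.02
tool_pos: [594.1, -67.5, 54.3]
orientation: [-3.14, 0.697, -1.531]
force: [-0.4, -0.6, -0.5]
gripper_width: 0.995
finger_force: 0.0
```

```bash
python3 t.py 594.3 -67 55 40 -87.8
```

```text
[-0.09, -0.02, -0.02] [-0.0, -0.001, 0.001] [594.1 -67.5  54.3] [-3.14   0.697 -1.531] [-0.25  0.6   0.03 -0.69 -1.31  0.59] 0.9953406311245471 [-0.4 -0.6 -0.5] 10.0167
```

Emit:
jog_arm(travel=[[-0.05, 0, 0], [-0.05, 0, 0], [-0.05, 0, 0], [-0.05, 0, 0], [-0.05, 0, 0], [-0.05, 0, 0], [-0.05, 0, 0], [-0.05, 0, 0]], delta_rot=[[0, 0, 0], [0, 0, 0], [0, 0, 0], [0, 0, 0], [0, 0, 0], [0, 0, 0], [0, 0, 0], [0, 0, 0]], gripper=[6, 4.4, 4.2, 4.0, 3.9, 3.8, 3.7, 3.6], newtons=4)

```text
t: 10.68
tool_pos: [593.5, -66.3, 53.7]
orientation: [3.141, 0.698, -1.532]
force: [-0.2, 0.4, 0.5]
gripper_width: 0.458
finger_force: 0.0
```

Emit:
jog_arm(travel=[[0, 0, 0], [0, 0, 0], [0, 0, 0], [0, 0, 0], [0, 0, 0], [0, 0, 0], [0, 0, 0], [0, 0, 0]], delta_rot=[[0, 0, 0], [0, 0, 0], [0, 0, 0], [0, 0, 0], [0, 0, 0], [0, 0, 0], [0, 0, 0], [0, 0, 0]], gripper=[3.5, 3.4, 3.3, 3.2, 3.0, 2.8, 2.8, 2.8], newtons=6)

```text
t: 11.35
tool_pos: [593.5, -66.2, 53.7]
orientation: [3.141, 0.698, -1.532]
force: [-0.4, -0.2, 0.3]
gripper_width: 0.39
finger_force: 6.0
```

Emit:
jog_arm(travel=[[0, 0, 0], [0, 0, 0], [-0.1, 0, -0.2], [-0.3, 0, -0.5], [-0.5, 0, -0.9], [-0.6, 0, -2], [-0.6, 0, -3.5], [-0.6, 0, -5]], delta_rot=[[0, 0, 0], [0, 0, 0], [0, 0, 0], [0, 0, 0], [0, 0, 0], [0, 0, 0], [0, 0, 0], [0, 0, 0]], gripper=[2.5, 2.5, 2.5, 2.5, 2.5, 2.5, 2.5, 2.5], newtons=18)

```text
t: 12.02
tool_pos: [594.6, -94.4, 97.1]
orientation: [3.141, 0.698, -1.531]
force: [-0.2, -0.2, -0.5]
gripper_width: 0.383
finger_force: 18.0
```

Emit:
jog_arm(travel=[[0, 0, -2], [0, 0, -4], [0, 0, -6], [0, 0, -8], [0, 0, -10], [0, 0, -12], [0, 0, -14], [0, 0, -14]], delta_rot=[[0, 0, 0], [0, 0, 0], [0, 0, 0], [0, 0, 0], [0, 0, 0], [0, 0, 0], [0, 0, 0], [0, 0, 0]], gripper=[2.5, 2.5, 2.5, 2.5, 2.5, 2.5, 2.5, 2.5])

```text
t: 12.68
tool_pos: [598.9, -187.4, 207.1]
orientation: [-3.136, 0.694, -1.53]
force: [-0.6, -1.8, 0.2]
gripper_width: 0.389
finger_force: 18.0
```

```bash
python3 - <<'E'
from h import *
p=imaging.get_image("side"); save(p,"s1.png")
a=cloud(p,np.ones((420,560),bool))
E
python3 t.py 541 -330 120 40 -104.5;python3 t.py 541 -330 120 40 -87.8
```

```text
[16.36, 6.33, -2.54] [0.184, -0.002, 0.225] [ 598.7 -185.9  205.6] [-3.137  0.695 -1.531] [-0.4   0.53  0.28 -0.62 -1.64  0.5 ] 0.38853054844503593 [ 0.5  0.8 -1.1] 12.7333
[16.36, 6.33, -2.54] [-0.003, -0.003, 0.001] [ 598.7 -185.9  205.6] [-3.137  0.695 -1.531] [-0.4   0.53  0.28 -0.62 -1.64  0.5 ] 0.38853054844503593 [ 0.5  0.8 -1.1] 12.7333
```

View pics/s1.png

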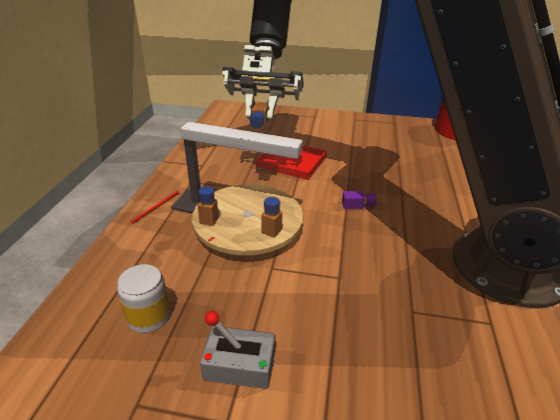

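The foot is held at (257,118), the standing feet and tin are where they were, and the lever is off. On to the tray.

```bash
python3 t.py 541 -346 100 40 -104.5
```

```text
[18.87, 6.4, -2.03] [0.184, -0.002, 0.225] [ 598.7 -185.9  205.6] [-3.137  0.695 -1.531] [-0.4   0.53  0.28 -0.62 -1.64  0.5 ] 0.38853054844503593 [ 0.5  0.8 -1.1] 12.7333
```

Emit:
jog_arm(travel=[[2.7, 0.9, -0.3], [5.4, 1.8, -0.6], [8.1, 2.7, -0.9], [10.8, 3.7, -1.2], [13.5, 4.6, -1.5], [16.2, 5.5, -1.8], [18.9, 6.4, -2.0], [18.9, 6.4, -2.0]], delta_rot=[[0.026, 0, 0.032], [0.052, 0, 0.064], [0.079, 0, 0.096], [0.105, 0, 0.129], [0.131, 0, 0.161], [0.158, 0, 0.193], [0.184, -0.002, 0.225], [0.184, -0.002, 0.225]], gripper=[2.5, 2.5, 2.5, 2.5, 2.5, 2.5, 2.5, 2.5])

```text
t: 13.4
tool_pos: [536.5, -346.3, 93.0]
orientation: [3.128, 0.701, -1.838]
force: [0.2, 1.3, -1.2]
gripper_width: 0.384
finger_force: 18.0
```

```bash
python3 t.py 541 -346 16 40 -104.5; python3 - <<'E'
from h import *
p=imaging.get_image("scene"); a=cloud(p,np.ones((420,560),bool)); v,u=np.nonzero(p["depth"]>0)
hsv=cv2.cvtColor(p["image"],cv2.COLOR_RGB2HSV)[v,u]
n=(np.hypot(a[:,0]-541,a[:,1]+346)<90)&(a[:,2]>60)&(a[:,2]<160)
b=a[n&(hsv[:,0]>105)&(hsv[:,0]<125)&(hsv[:,1]>120)]; w=a[n&(hsv[:,0]<20)&(hsv[:,1]>90)]
for k in (b,w): print(len(k),np.round(np.percentile(k,[3,50,97],axis=0)).tolist() if len(k) else 0)
E
```

```text
[4.85, -0.51, 5.97] [0.005, 0.003, -0.01] [ 536.5 -346.3   93. ] [ 3.128  0.701 -1.838] [-0.68  0.65  0.22 -0.63 -1.5   0.58] 0.38363998764978263 [ 0.2  1.3 -1.2] 13.4
88 [[534.0, -330.0, 111.0], [546.0, -319.0, 116.0], [558.0, -309.0, 119.0]]
378 [[503.0, -420.0, 93.0], [535.0, -361.0, 118.0], [569.0, -338.0, 144.0]]
```

Emit:
jog_arm(travel=[[1, -0.1, 1.2], [2, -0.2, 2.4], [2.9, -0.3, 3.6], [3.7, -0.4, 4.6], [4.3, -0.5, 5.3], [4.6, -0.5, 5.7], [4.85, -0.5, 6.0], [4.85, -0.5, 6.0]], delta_rot=[[0.005, 0.003, -0.01], [0.005, 0.003, -0.01], [0.005, 0.003, -0.01], [0.005, 0.003, -0.01], [0.005, 0.003, -0.01], [0.005, 0.003, -0.01], [0.005, 0.003, -0.01], [0.005, 0.003, -0.01]], gripper=[2.5, 2.5, 2.5, 2.5, 2.5, 2.5, 2.5, 2.5])

```text
t: 14.12
tool_pos: [545.1, -343.1, 19.0]
orientation: [-3.135, 0.697, -1.814]
force: [-0.8, -0.3, -1.1]
gripper_width: 0.386
finger_force: 18.0
```

Emit:
jog_arm(travel=[[0.03, 0, 0.04], [0.06, 0, 0.08], [0.09, 0, 0.12], [0.09, 0, 0.12]], delta_rot=[[0, 0, 0], [0, 0, 0], [0, 0, 0], [0, 0, 0]], gripper=[2.5, 2.5, 2.5, 2.5])

```text
t: 14.45
tool_pos: [545.4, -343.6, 18.9]
orientation: [-3.133, 0.696, -1.812]
force: [-0.6, 0.3, -0.1]
gripper_width: 0.383
finger_force: 18.0
```

Emit:
jog_arm(travel=[[0.08, 0, 0.1], [0.15, 0, 0.18], [0.22, 0, 0.26], [0.26, 0, 0.31], [0.26, 0, 0.31], [0.26, 0, 0.31]], delta_rot=[[0, 0, 0], [0, 0, 0], [0, 0, 0], [0, 0, 0], [0, 0, 0], [0, 0, 0]], gripper=[2.5, 2.5, 2.5, 2.5, 2.5, 2.5])

```text
t: 14.95
tool_pos: [545.2, -343.3, 14.2]
orientation: [-3.134, 0.697, -1.813]
force: [0.3, -0.5, -0.5]
gripper_width: 0.388
finger_force: 18.0
```

Emit:
jog_arm(travel=[[0.03, 0, 0.04], [0.03, 0, 0.04], [0.03, 0, 0.04], [0.03, 0, 0.04]], delta_rot=[[0, 0, 0], [0, 0, 0], [0, 0, 0], [0, 0, 0]], gripper=[2.5, 2.5, 2.5, 2.5], newtons=4)

```text
t: 15.28
tool_pos: [545.3, -343.4, 13.8]
orientation: [-3.134, 0.696, -1.813]
force: [-0.7, 0.3, -0.1]
gripper_width: 0.385
finger_force: 4.0
```

Emit:
jog_arm(travel=[[0, 0, 0], [0, 0, 0], [0, 0, 0], [0, 0, 0], [0, 0, 0], [0, 0, 0], [0, 0, 0], [0, 0, 0]], delta_rot=[[0, 0, 0], [0, 0, 0], [0, 0, 0], [0, 0, 0], [0, 0, 0], [0, 0, 0], [0, 0, 0], [0, 0, 0]], gripper=[3.5, 3.6, 3.8, 4.2, 5, 6, 7, 7])

```text
t: 15.95
tool_pos: [545.3, -343.3, 13.8]
orientation: [-3.134, 0.696, -1.813]
force: [0.6, 0.8, 0.0]
gripper_width: 0.723
finger_force: 0.0
```

Emit:
jog_arm(travel=[[0, 0, 0], [0, 0, -1.5], [0, 0, -4], [0, 0, -8], [0, 0, -12], [0, 0, -16], [0, 0, -18], [0, 0, -18]], delta_rot=[[0, 0, 0], [0, 0, 0], [0, 0, 0], [0, 0, 0], [0, 0, 0], [0, 0, 0], [0, 0, 0], [0, 0, 0]], gripper=[7, 7, 7, 7, 7, 7, 7, 7])

```text
t: 16.62
tool_pos: [515.3, -460.6, 157.4]
orientation: [-3.126, 0.69, -1.811]
force: [-0.7, 0.7, 0.5]
gripper_width: 0.798
finger_force: 0.0
```

```bash
python3 - <<'E'
from h import *
s=bot.sense(); print(s["tool_pos"],s["gripper_width"])
p=imaging.get_image("scene"); save(p,"end.png"); a=cloud(p,np.ones((420,560),bool))
b=a[(np.hypot(a[:,0]-538,a[:,1]+357)<65)&(a[:,2]>28)&(a[:,2]<60)]
print(cv2.minAreaRect(b[:,:2].astype(np.float32)),np.round(np.percentile(b,[2,50,98],axis=0)).tolist())
E
```

```text
[ 515.34499098 -460.59961826  157.40421261] 0.797678873251305
((545.552001953125, -345.5875244140625), (84.78092193603516, 34.61009216308594), 74.82528686523438) [[525.0, -385.0, 29.0], [548.0, -345.0, 38.0], [566.0, -304.0, 41.0]]
```

View pics/end.png

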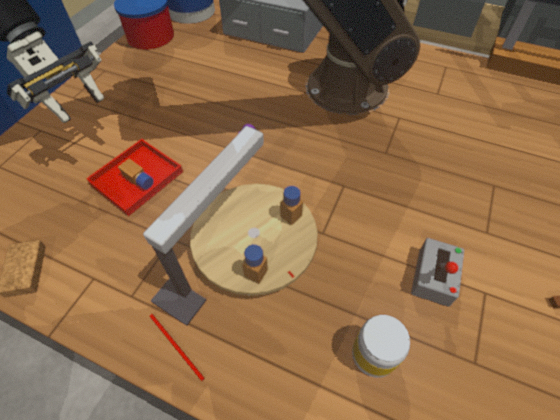

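The foot lies on its side in the tray at (137,175), the standing feet are upright at (291,203) and (255,262), the lever is off, and the arm is clear.

```bash
python3 -c "
from rig import bot
print(bot.hand_in())"
```

```text
the job is handed in; nothing more can be done
None
```

I handed the job in with the lamp switched off, the toppled foot lying on its side in the red tray, and the standing feet, turntable and tin undisturbed in the last picture; the hand-in returned no verdict.

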